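# Dispense one spacer plate and push it to the ready pad

### The job

Press the orange plunger of the plate dispenser all the way down once with the fingertips and let it spring back, so that a single aluminium spacer plate slides out at the front. Then push that plate flat along the table with the fingertips until it lies wholly on the round yellow pad, and leave it there. Do not pick up or lift any plate, keep the other plates in the dispenser, and leave the tools and other things on the table where they are.

Things in the scene. Friction and masses are not known exactly. Their poses are not given: they have to be found in the camera images.
- dispenser: Plate dispenser fixed to the table, 100 x 84 x 84 mm over all. Origin: on the table, mid blue magazine (48 mm wide, 46 high, front face 21 mm ahead) that holds four stacked plates. -x points out of the front slot; +x back to the grey drive housing (46 mm high, up to 79 mm behind the origin) with the plunger 48 mm behind the origin. It stays put.
- outlet (a point): Point on the table 52 mm in front of the dispenser's origin. A full press drives a flat blade (30 mm wide) out of the slot, 3 mm for each mm of plunger, and leaves the lowest plate centred here (a fast press throws it some mm farther). The blade draws back with the plunger; then the next plate drops, and a second press would eject it too.
- plunger (a joint): Plunger travel in m: 0 up, 0.018 fully down against a hard stop. A spring returns it: 5.5 N at the top, 9.5 N at the bottom, some 2 N more with friction while it moves.
- plunger_top (a point): Centre of the flat top of the orange plunger knob (32 mm diameter, 11 mm thick), 84 mm above the table when up. It moves down with the plunger.
- plate_1_center (a point): Centre of the lowest plate in the magazine, the one that a press ejects: bare pale aluminium, 30 mm along its x (the ejection direction), 40 mm along its y, 8 mm thick, 40 g; two small dark holes. Centre 4 mm above the table. Axes as the dispenser's at the start.
- pad_yellow: Round yellow pad, 100 mm diameter, flush with the table (no step, things slide onto it); origin at its centre on the table. It lies left or right of the dispenser's outlet.
- pad_black: Round black pad of the same size on the other side; not used. Flush with the table; it may be passed over.
- plate_1_corner0 (a point): A corner of plate 1 at half thickness (15 mm in x, 20 mm in y from its centre).
- plate_1_corner1 (a point): A corner of plate 1 at half thickness (15 mm in x, -20 mm in y from its centre).
- plate_1_corner2 (a point): A corner of plate 1 at half thickness (-15 mm in x, -20 mm in y from its centre).
- plate_1_corner3 (a point): A corner of plate 1 at half thickness (-15 mm in x, 20 mm in y from its centre).
- plate_2_center (a point): Centre of plate 2, same as plate 1, number 2 from the bottom of the magazine; it stays in the magazine and drops 8 mm after the press.
- plate_3_center (a point): Centre of plate 3, same as plate 1, number 3 from the bottom of the magazine; it stays in the magazine and drops 8 mm after the press.
- plate_4_center (a point): Centre of plate 4, same as plate 1, number 4 from the bottom of the magazine; it stays in the magazine and drops 8 mm after the press.
- glue_bottle: Small white glue bottle with a yellow band, 35 mm diameter, 98 mm tall, standing; origin under its middle. Bystander.
- specs_1: Black spectacles, 48 x 145 x 46 mm; origin under the middle. Bystander.
- side_cutters: Small side cutters with blue handles, 120 x 49 x 12 mm; origin under the middle, length along x. Bystander.
- screwdriver: Screwdriver with red handle, 163 mm long, 13 mm thick; origin under the middle, length along x. Bystander.
- parts_bin: Open blue bin, 60 x 85 x 28 mm; origin under the middle. Bystander.
Not all that is in view belongs to the job. What is shaped like the part that bears plate_4_center but brown is not meant.

How it is judged:
By the outcome, as a careful person would: the job done as asked, in the order asked, and still so for the second after the job is handed in, with the robot touching nothing.
It also fails if it takes over 56 s, if anything falls off the work surface, if the arm or the gripper's body presses on something with over 40 N, if the wrist force passes 120 N, or if a joint passes its speed limit or range.

### The arm

A 7-joint arm with a two-finger parallel gripper is mounted at the origin on a cart in front of the work surface, level with it; the furniture and walls round the work are solid. World frame = base frame: x ahead of the robot, y to its left, z up, the work surface at z = 0. Lengths are in mm, angles in rad, forces in N, time in s.
With the tool pointing down it reaches from about 400 to 900 mm from the base axis. Payload 5.5 kg.
Tool frame: the origin (TCP) lies at the very end of the fingers, on their centre line; the grasp point (between the pads) lies arm.tcp_to_grasp behind it (arm.tcp_to_grasp is the distance from the TCP to the grasp point, in mm); z points along the fingers, y is the direction in which the jaws open and shut (so a half turn about z gives the same grasp; the last joint's range is limited). The gripper opens to 92 mm and grips with 3 to 60 N. Pads are 19 mm wide; open, the fingers measure 130 mm over their backs; the gripper's body (75 mm by 190 mm) begins 47 mm behind the grasp point.
Start: joints at [-1.054, 0.501, -0.427, 1.55, 0.221, 1.138, -0.21], TCP at [163.166, 629.187, 226.729] pointing down, gripper open.
Joint ranges: [-2.88, 2.88], [-0.31, 2.03], [-1.54, 1.56], [0.2, 2.42], [-1.41, 4.55], [0.19, 2.02], [-2.57, 2.57]. Speed limits (rad/s): [2.57, 2.57, 3.14, 3.14, 3.14, 3.14, 3.14].

### API

Orientations are given as a unit quaternion [w, x, y, z].
In Python, from station import telemetry, eyes, job, arm gives the robot as it stands. The module is installed in compiled form; this text tells all that it offers.
- The arm moves only by the shell command python3 -m creep 'ROWS' [OPENING] [FORCE]. ROWS is JSON, a list of rows, each a list of 4 numbers: the shift along the tool's x, y, z scaled (see below), then the turn about the tool's z scaled (see below). In form: [[dx, dy, dz, yaw], ...]. A call has 1 to 20 rows; each row is the pose to reach, as a shift and turn from the pose measured when the call began, along the tool's axes at that moment, turning the shorter way round; what a row does not reach only later rows make up. The controller multiplies each number of a shift by 0.3 m and each number of a turn by pi rad. A row lasts 1/10 s, in which the tool goes at most 50 mm and 8.59 degrees, less where a joint would pass 70% of its speed; a pose out of reach is approached as far as the arm can. A call with a number of a shift or a turn outside -1 to 1 is refused whole. A call with a gripper value outside its range is refused whole. OPENING is the opening, from 0 (shut) to 1 (fully open), set as the call begins (- or left out, the last holds). The fingers move at their own pace and stop on an object; FORCE is the grip in N (left out, the last holds). Time passes only in rows, so rows that repeat a pose let the fingers close. It gives the time, the measured TCP pose, the force and the opening at its end, in the units of the state.
- telemetry.sense(): the state, without advancing time (a new reading comes with each control period).
- eyes.camera(name): name is "side" or "top"; returns a dict with "color" (400x640x3 uint8, red, green, blue), "K" (3x3 intrinsics, pixels), "D" ([k1, k2, p1, p2, k3] as OpenCV has them; the pictures are not rectified), "pose" (4x4, takes a point from camera to world coordinates). Camera axes: x right, y down, z forward; pixel columns grow to the right and rows downward; lengths in mm; the calibration is good to about 2 mm. A picture is of the moment at which its call begins. There is no depth.
- job.hand_in(): hands the job in, once; it reports no verdict.
The state is a dict: "time": time; "joint_positions": joint angles; "qd": joint speeds; "tau": joint torques, N m; "eef_pos": TCP position; "eef_rot": TCP orientation; "force": force on the tool from outside, world axes, zero at the start; "wrist_torque": the same for the moment, N m; "gripper_width": finger opening in mm.
Only numpy, scipy, OpenCV 4.12 (cv2) and the standard library are available. Lean on these libraries where they do the work, as an engineer would, in place of code of your own. Each camera call takes 0.05 s, during which the arm holds its last target. There are 200 camera calls.

## Working session

There is one attempt and no reset: what is moved stays moved. The work goes in short steps, Python scripts to look and compute and a shell command to move; the robot and the scene stay as the last step left them, time stands still between calls to the robot, and variables do not carry over. Pictures are saved under pics/ and viewed, about 8 in all and at most 12, crops included, and the job is handed in when it is done.

```bash
mkdir -p pics
cat > h.py <<'E'
import numpy as np, cv2
from station import telemetry, eyes, job, arm
def snap(name,fn,crop=None,scale=1):
    c=eyes.camera(name); im=c["color"][:,:,::-1].copy()
    np.savez(f"pics/{fn}.npz",**{k:np.array(c[k]) for k in("color","K","D","pose")})
    if crop: im=im[crop[1]:crop[3],crop[0]:crop[2]]
    if scale!=1: im=cv2.resize(im,None,fx=scale,fy=scale,interpolation=cv2.INTER_CUBIC)
    cv2.imwrite(f"pics/{fn}.png",im); return c
def load(fn): return np.load(f"pics/{fn}.npz")
def world(c,px,z=0.):
    p=cv2.undistortPoints(np.array(px,float).reshape(-1,1,2),np.array(c["K"]),np.array(c["D"],float)).reshape(-1,2)
    d=np.c_[p,np.ones(len(p))]@np.array(c["pose"])[:3,:3].T; o=np.array(c["pose"])[:3,3]
    return o+d*((z-o[2])/d[:,2:3])
def proj(c,P):
    T=np.linalg.inv(np.array(c["pose"])); 
    return cv2.projectPoints(np.array(P,float).reshape(-1,1,3),cv2.Rodrigues(T[:3,:3])[0],T[:3,3],np.array(c["K"]),np.array(c["D"],float))[0].reshape(-1,2)
def axes():
    from scipy.spatial.transform import Rotation as R
    s=telemetry.sense(); q=np.array(s["eef_rot"]); return np.array(s["eef_pos"]),R.from_quat(q[[1,2,3,0]]).as_matrix()
E
python3 - <<'E'
from h import *
a=snap("top","t0");b=snap("side","s0")
im=np.vstack([a["color"],b["color"]])
for c in(a,b): print(np.round(c["pose"],2).tolist())
print(telemetry.sense()); print(arm.tcp_to_grasp,axes()[1].round(3))
E
```

```text
[[0.0, -1.0, 0.07, 456.38], [-1.0, -0.0, 0.0, -302.4], [-0.0, -0.07, -1.0, 1101.34], [0.0, 0.0, 0.0, 1.0]]
[[1.0, 0.02, 0.02, 543.0], [-0.0, -0.49, 0.87, -1063.06], [0.03, -0.87, -0.49, 516.09], [0.0, 0.0, 0.0, 1.0]]
{'time': 0.1, 'joint_positions': array([-1.0537887 ,  0.50177053, -0.42679591,  1.55131876,  0.22078554,
        1.1383129 , -0.210307  ]), 'qd': array([-4.69727817e-04, -7.48144575e-04, -4.10754189e-04, -3.12209963e-03,
        7.55269731e-04, -8.80628513e-04,  9.77363421e-05]), 'tau': array([-1.10956281e-02, -5.67876828e+01, -5.83815023e+00, -2.79912776e+01,
       -6.88848272e-02,  2.40612484e-02,  2.83545432e-05]), 'eef_pos': array([163.09332984, 628.56014555, 225.78184725]), 'eef_rot': array([-1.47649718e-04,  1.26553607e-01,  9.91959379e-01, -8.68056504e-04]), 'force': array([-0.42484446,  0.16712576, -0.07779239]), 'wrist_torque': array([-0.00496494, -0.03255338,  0.00022725]), 'gripper_width': 92.04104630077914}
18.8 [[-0.968  0.251 -0.001]
 [ 0.251  0.968 -0.002]
 [ 0.    -0.002 -1.   ]]
```

View pics/t0.png

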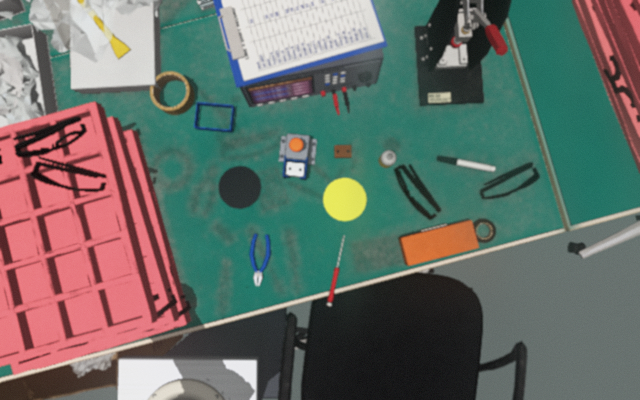

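View pics/s0.png

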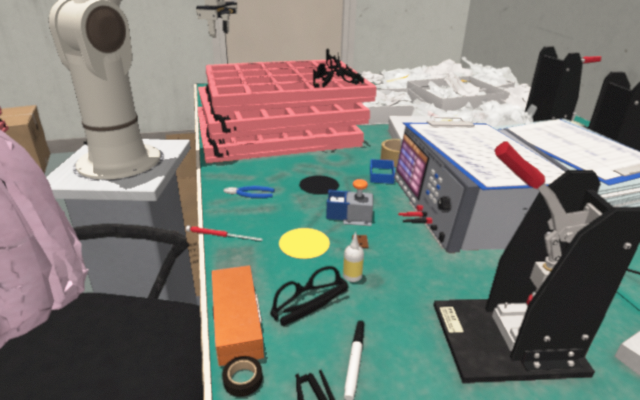

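Top view: dispenser with its orange knob at (297,144) and its front facing down (toward the robot). The yellow pad is at (345,199) and the black pad at (240,187). A brown plate lookalike lies at (343,151), and the aluminium plates are in the blue magazine at (296,168). I'll take an enlarged crop to confirm.

Run:
```python
from h import *
c=load("t0"); im=c["color"][115:235,220:380,::-1]
cv2.imwrite("pics/t0c.png",cv2.resize(im,None,fx=5,fy=5,interpolation=cv2.INTER_CUBIC))
# pad centres
hsv=cv2.cvtColor(c["color"],cv2.COLOR_RGB2HSV)
m=cv2.inRange(hsv,(24,120,120),(34,255,255)); m[:, :300]=0;m[:150]=0
n,l,st,ce=cv2.connectedComponentsWithStats(m); i=1+st[1:,4].argmax(); print(st[i],ce[i],world(c,ce[i]))
m=cv2.inRange(hsv,(5,160,150),(16,255,255)); m[:, :270]=0;m[:,320:]=0;m[:130]=0;m[165:]=0
n,l,st,ce=cv2.connectedComponentsWithStats(m); i=1+st[1:,4].argmax(); print(st[i],ce[i],world(c,ce[i],84))
```

```text
[ 323  178   43   43 1427] [344.2403644  198.82270498] [[ 518.98542491 -360.41018375    0.        ]]
[290 139  13  12 132] [296.08333333 144.48484848] [[ 632.06260359 -251.72055379   84.        ]]
```

View pics/t0c.png

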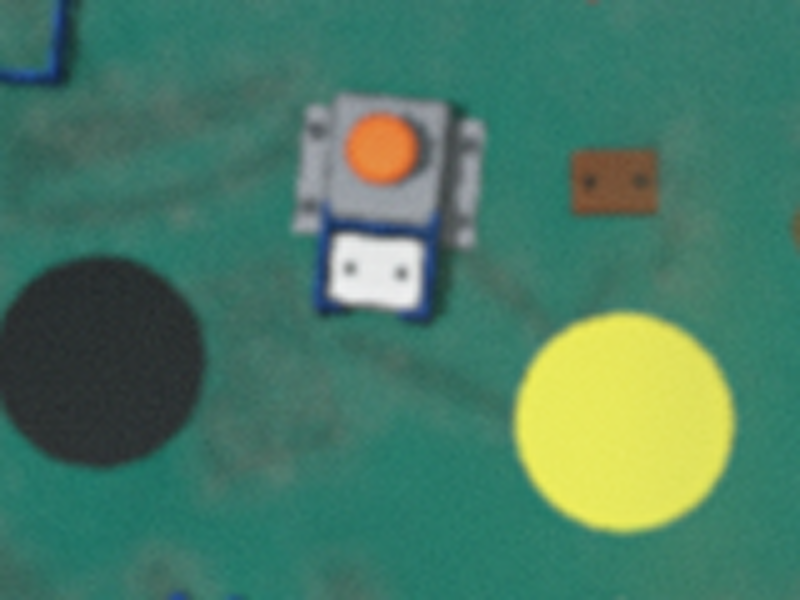

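The crop confirms it: the knob is at crop (382,149), the pale plate in the blue magazine at (376,272), the brown lookalike at (615,182), and the yellow pad at (625,422).

Run:
```python
from h import *
t=load("t0"); s=load("s0")
k=world(t,[[296.3,144.7]],84)[0]; p=world(t,[[220+376/5,115+272/5]],32)[0]
e=world(t,[[220+332/5,115+234/5],[220+426/5,115+241/5]],32)
print("knob",k.round(1),"plate",p.round(1),"yaw via knob",np.degrees(np.arctan2(*(k-p)[[1,0]])),"via edge",np.degrees(np.arctan2(-(e[0]-e[1])[0],(e[0]-e[1])[1])), np.linalg.norm((k-p)[:2]))
print("side proj knob",proj(s,k),"pad",proj(s,world(t,[[344.7,199.3]])))
b=world(s,[[361,155],[202,158]]);print("tray base",b.round(0))
for z in(80,120,160,200,240):print(z,proj(s,b+[0,0,z]).round(0).tolist())
print("bottle",world(t,[[388,158]],98),"instr",world(t,[[245,103],[380,80]],0))
```

```text
knob [ 631.6 -252.2   84. ] plate [ 583.9 -247.4   32. ] yaw via knob -5.697100023355088 via edge -4.191586278303466 47.94215038515588
side proj knob [[358.94468457 182.00698397]] pad [[303.29963807 243.71008021]]
tray base [[667.  70.   0.]
 [222.  27.   0.]]
80 [[363.0, 129.0], [199.0, 131.0]]
120 [[364.0, 115.0], [197.0, 117.0]]
160 [[365.0, 101.0], [195.0, 102.0]]
200 [[366.0, 86.0], [193.0, 87.0]]
240 [[367.0, 71.0], [192.0, 71.0]]
bottle [[ 600.8665686  -448.77523602   98.        ]] instr [[ 745.53516455 -126.08784728    0.        ]
 [ 801.34763127 -445.68898864    0.        ]]
```

```bash
python3 -m creep '[[0,0,-0.16,0],[0,0,-0.32,0],[0,0,-0.48,0],[0,0,-0.6,0],[-0.1,-0.11,-0.6,0],[-0.2,-0.22,-0.6,0],[-0.3,-0.33,-0.6,0],[-0.4,-0.44,-0.6,-0.02],[-0.5,-0.55,-0.6,-0.03],[-0.6,-0.66,-0.6,-0.04],[-0.7,-0.77,-0.6,-0.053],[-0.8,-0.88,-0.6,-0.053],[-0.9,-0.98,-0.6,-0.053],[-0.9,-0.98,-0.6,-0.053],[-0.9,-0.98,-0.6,-0.053]]' 0 20
python3 - <<'E'
from h import *
p,R=axes(); print(p.round(1),R.round(3).tolist()); 
d=np.array([631.6,-252.2,400])-p; print("units to knob",(R.T@d/300).round(3),"yaw",np.degrees(np.arctan2(R[1,0],R[0,0])))
E
```

```text
time: 1.6
eef_pos: [350.9, 275.8, 406.2]
eef_rot: [-0.0, 0.045, 0.999, -0.001]
force: [-1.5, 0.8, -1.0]
gripper_width: 0.7
[350.9 275.8 406.2] [[-0.996, 0.09, -0.001], [0.09, 0.996, -0.002], [0.001, -0.002, -1.0]]
units to knob [-1.09  -1.669  0.022] yaw 174.84789421831357
```

```bash
python3 -m creep '[[-0.08,-0.13,0,0],[-0.16,-0.25,0,0],[-0.25,-0.38,0,0],[-0.33,-0.5,0,0],[-0.41,-0.63,0,0],[-0.5,-0.75,0,0],[-0.58,-0.88,0,0],[-0.65,-1,0,0],[-0.65,-1,0,0],[-0.65,-1,0,0]]'
python3 - <<'E'
from h import *
p,R=axes(); print(p.round(1)); 
d=np.array([631.6,-252.2,110])-p; print("units to knob",(R.T@d/300).round(3),"yaw",np.degrees(np.arctan2(R[1,0],R[0,0])))
E
```

```text
time: 2.6
eef_pos: [518.5, -39.3, 405.7]
eef_rot: [-0.001, 0.045, 0.999, -0.0]
force: [0.1, 0.6, -0.5]
gripper_width: 0.5
[518.5 -39.3 405.7]
units to knob [-0.441 -0.672  0.986] yaw 174.8767642653348
```

```bash
python3 -m creep '[[-0.09,-0.13,0,0],[-0.18,-0.27,0,0],[-0.27,-0.4,0,0],[-0.36,-0.54,0,0],[-0.44,-0.672,0,0],[-0.441,-0.672,0.15,0],[-0.441,-0.672,0.3,0],[-0.441,-0.672,0.45,0],[-0.441,-0.672,0.6,0],[-0.441,-0.672,0.75,0],[-0.441,-0.672,0.88,0],[-0.441,-0.672,0.95,0],[-0.441,-0.672,0.97,0],[-0.441,-0.672,0.97,0],[-0.441,-0.672,0.97,0]]'
python3 - <<'E'
from h import *
p,R=axes(); print(p.round(1)); 
d=np.array([631.6,-252.2,84])-p; print("units to knob",(R.T@d/300).round(4),telemetry.sense()["force"])
snap("side","s1",(280,120,440,240),5)
E
```

```text
time: 4.1
eef_pos: [633.2, -251.2, 116.3]
eef_rot: [0.0, 0.044, 0.999, -0.0]
force: [1.0, 0.6, 0.2]
gripper_width: 0.8
[ 633.2 -251.2  116.3]
units to knob [ 0.005  -0.0036  0.1077] [1.03766852 0.59685697 0.1551721 ]
```

View pics/s1.png

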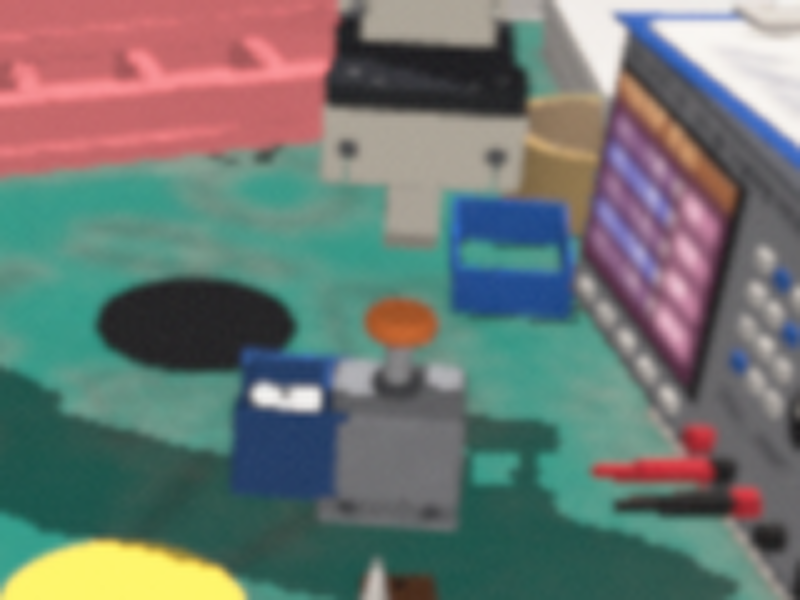

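Side crop: the closed fingertips at (410,240) are over the knob at (402,318). I'll press slowly.

```bash
python3 -m creep '[[0.005,-0.0036,0.05,0],[0.005,-0.0036,0.09,0],[0.005,-0.0036,0.105,0],[0.005,-0.0036,0.112,0],[0.005,-0.0036,0.119,0],[0.005,-0.0036,0.126,0],[0.005,-0.0036,0.133,0],[0.005,-0.0036,0.14,0],[0.005,-0.0036,0.147,0],[0.005,-0.0036,0.154,0],[0.005,-0.0036,0.161,0],[0.005,-0.0036,0.166,0],[0.005,-0.0036,0.168,0],[0.005,-0.0036,0.168,0]]'
```

```text
time: 5.55
eef_pos: [630.7, -252.4, 67.1]
eef_rot: [-0.0, 0.044, 0.999, -0.0]
force: [-4.8, 2.1, 8.7]
gripper_width: 0.6
```

```bash
python3 -m creep '[[0,0,0.004,0],[0,0,0.007,0],[0,0,0.01,0],[0,0,0.01,0]]'
```

```text
time: 5.95
eef_pos: [630.8, -252.4, 66.3]
eef_rot: [-0.0, 0.044, 0.999, 0.0]
force: [-6.7, 2.1, 15.9]
gripper_width: 0.4
```

```bash
python3 -m creep '[[0,0,0.01,0],[0,0,0.017,0],[0,0,0.02,0],[0,0,0.02,0]]'
```

```text
time: 6.35
eef_pos: [630.9, -252.5, 66.0]
eef_rot: [-0.0, 0.045, 0.999, 0.001]
force: [-13.9, 5.5, 36.6]
gripper_width: 0.2
```

Hard stop reached: 36 N and z no longer dropping. I'll rise and look.

```bash
python3 -m creep '[[0,0,-0.01,0],[0,0,-0.03,0],[0,0,-0.06,0],[0,0,-0.12,0],[0,0,-0.22,0],[0,0,-0.3,0],[0.15,0.06,-0.3,0],[0.3,0.12,-0.3,0],[0.32,0.22,-0.3,0],[0.32,0.22,-0.3,0]]'
python3 - <<'E'
from h import *
p,R=axes(); print(p.round(1)); 
snap("side","s2",(280,140,440,260),5); snap("top","t2",(220,115,380,235),5)
E
```

```text
time: 7.35
eef_pos: [540.2, -173.5, 156.6]
eef_rot: [-0.0, 0.043, 0.999, 0.003]
force: [0.7, 0.1, 0.5]
gripper_width: 0.9
[ 540.2 -173.5  156.6]
```

View pics/s2.png

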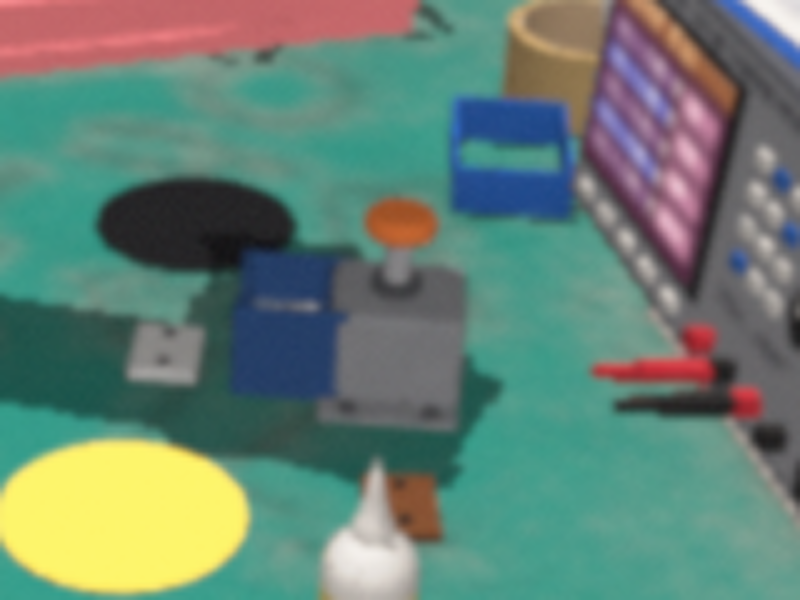

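Side crop: one plate is out, with its top face centred at about (168,348). The knob is back up at (402,222), and the yellow pad is in front.

Run:
```python
from h import *
c=load("s2"); q=np.array([[137,321],[205,323],[200,376],[128,375]])/5+[280,140]
w=world(c,q,8); print(w.round(1)); m=w.mean(0); print("centre",m.round(1))
print("pad side",world(c,[[280+124/5,140+516/5]],0).round(1))
d=np.radians(-5); x=np.array([np.cos(d),np.sin(d),0]); y=np.array([-x[1],x[0],0])
out=np.array([583.9,-247.6,0])-52*x; print("nominal outlet",out.round(1))
C=(m+out)/2; C[2]=0; p,R=axes()
for n,P in(("start",C+52*y+[0,0,4]),("startpre",C+52*y+[0,0,50]),("end", np.array([519.5,-360.8,4])+40*y)): print(n,P.round(1),(R.T@(P-p)/300).round(3))
print("pad rel in disp", (np.array([519.5,-360.8,0])-C)@np.c_[x,y])
t=load("t2"); im=t["color"][115:235,220:380,::-1]
```

```text
[[ 521.9 -221.9    8. ]
 [ 552.7 -222.4    8. ]
 [ 550.6 -267.1    8. ]
 [ 519.3 -267.5    8. ]]
centre [ 536.1 -244.7    8. ]
pad side [[ 520.8 -359.7    0. ]]
nominal outlet [ 532.1 -243.1    0. ]
start [ 538.6 -192.1    4. ] [ 0.008 -0.049  0.51 ]
startpre [ 538.6 -192.1   50. ] [ 0.007 -0.049  0.357]
end [ 523. -321.    4.] [ 0.022 -0.482  0.51 ]
pad rel in disp [  -4.36152468 -117.73709756]
```

View pics/t2.png

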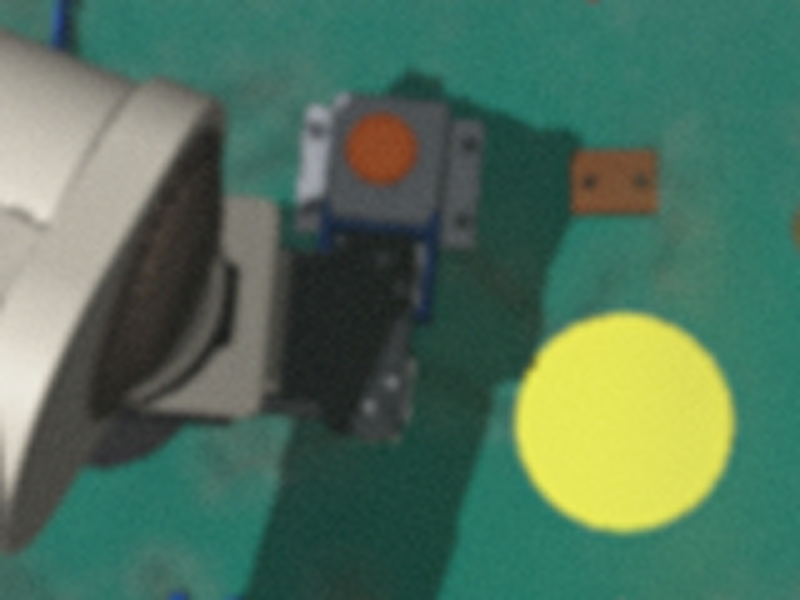

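The top view is partly hidden by the gripper, but it shows the knob at (382,149) and the yellow pad at (625,422) where they were. Now I'll descend beside the plate.

```bash
python3 -m creep '[[0.006,-0.046,0.12,0],[0.006,-0.046,0.26,0],[0.006,-0.046,0.38,0],[0.006,-0.046,0.46,0],[0.006,-0.046,0.49,0],[0.006,-0.046,0.505,0],[0.006,-0.046,0.507,0],[0.006,-0.046,0.507,0]]'
python3 - <<'E'
from h import *
p,R=axes(); y=np.array([.087,.996,0])
for n,P in(("start",np.array([538.6,-192.1,4])),("end", np.array([519.5,-360.8,4])+40*y)): print(n,(R.T@(P-p)/300).round(3))
E
```

```text
time: 8.25
eef_pos: [540.4, -191.8, 6.2]
eef_rot: [0.002, 0.044, 0.999, 0.0]
force: [0.0, -0.2, 0.1]
gripper_width: 0.2
start [ 0.006 -0.002  0.007]
end [ 0.02  -0.434  0.007]
```

```bash
python3 -m creep '[[0.006,-0.02,0.007,0],[0.007,-0.045,0.007,0],[0.008,-0.07,0.007,0],[0.009,-0.095,0.007,0],[0.01,-0.12,0.007,0],[0.011,-0.145,0.007,0],[0.012,-0.17,0.007,0],[0.013,-0.195,0.007,0],[0.014,-0.22,0.007,0],[0.015,-0.245,0.007,0],[0.016,-0.27,0.007,0],[0.017,-0.295,0.007,0],[0.018,-0.32,0.007,0],[0.019,-0.345,0.007,0],[0.02,-0.37,0.007,0],[0.02,-0.39,0.007,0],[0.02,-0.405,0.007,0],[0.02,-0.405,0.007,0]]'
python3 - <<'E'
from h import *
p,R=axes(); print(p.round(1),(R.T@(np.array([523,-321,4])-p)/300).round(3))
snap("side","s3",(260,190,380,280),6)
E
```

```text
time: 10.05
eef_pos: [524.0, -313.5, 4.4]
eef_rot: [0.002, 0.044, 0.999, 0.0]
force: [-0.8, 0.7, 5.5]
gripper_width: 0.4
[ 524.  -313.5    4.4] [ 0.001 -0.025  0.001]
```

View pics/s3.png

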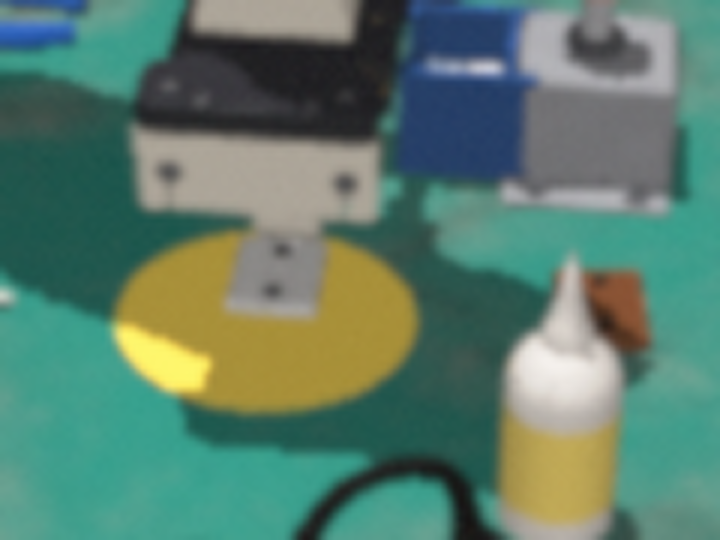

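Run:
```python
from h import *
c=load("s3"); q=np.array([[224,301],[318,307],[327,238],[243,236]])/6+[260,190]
print(world(c,q,8).round(1), world(c,[[260+266/6,190+321/6]],0).round(1))
```

```text
[[ 506.  -360.9    8. ]
 [ 537.2 -363.3    8. ]
 [ 539.5 -323.     8. ]
 [ 510.6 -322.8    8. ]] [[ 519.9 -360.7    0. ]]
```

The plate spans crop (224..327, 236..307), so its centre is at about (523,-342). It needs roughly 18 mm more.

```bash
python3 -m creep '[[0.002,-0.015,-0.001,0],[0.004,-0.03,-0.001,0],[0.005,-0.042,-0.001,0],[0.006,-0.053,-0.001,0],[0.006,-0.06,-0.001,0],[0.006,-0.06,-0.001,0]]'
python3 -m creep '[[0,0.01,0,0],[0,0.04,0,0],[0,0.07,0,0],[0,0.07,-0.1,0],[0,0.07,-0.25,0],[0,0.07,-0.4,0],[0,0.2,-0.55,0],[0,0.35,-0.7,0],[0,0.5,-0.8,0],[0.1,0.65,-0.8,0],[0.1,0.75,-0.8,0],[0.1,0.75,-0.8,0]]'
python3 - <<'E'
from h import *
snap("side","s4",(200,150,440,330),3); snap("top","t4",(180,95,440,290),3)
E
```

```text
time: 10.7
eef_pos: [520.2, -331.9, 4.5]
eef_rot: [0.002, 0.044, 0.999, -0.0]
force: [0.4, 0.4, 0.6]
gripper_width: 0.6
time: 11.9
eef_pos: [509.2, -95.9, 245.2]
eef_rot: [0.003, 0.039, 0.999, 0.002]
force: [0.1, -0.3, 0.1]
gripper_width: 0.2
```

View pics/s4.png

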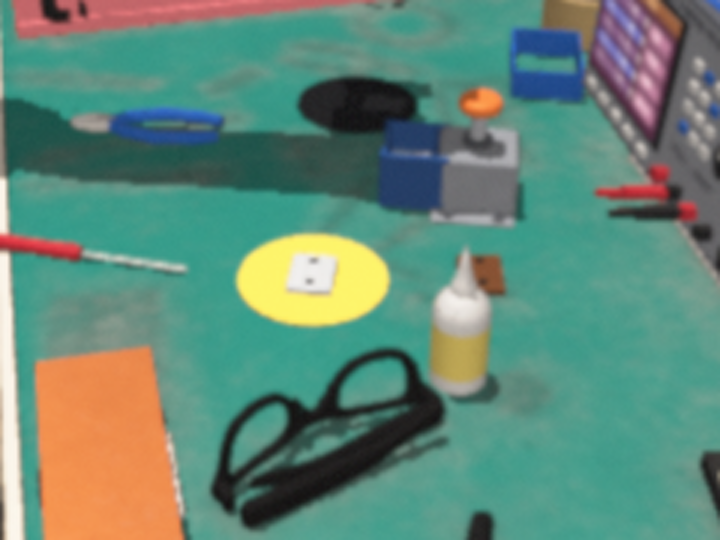

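View pics/t4.png

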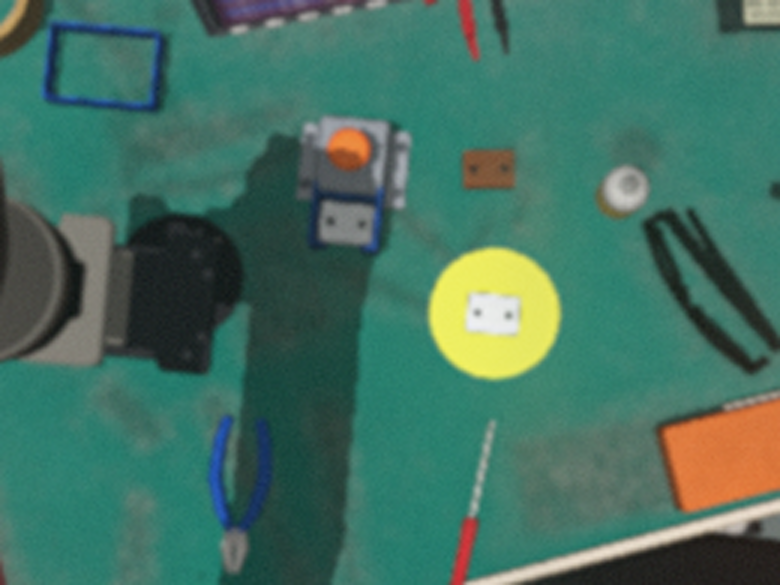

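The plate (top crop (493,313)) sits in the middle of the yellow pad (centre (494,313)). The other plates are still in the magazine, the knob is up, and the bystanders haven't moved. The gripper is clear, so I'm handing in.

```bash
python3 -c "
from station import job; print(job.hand_in())"
```

```text
the job is handed in; nothing more can be done
None
```

The job is done and handed in at about 12 s of the 56 s allowed. I pressed the plunger once, slowly, down to its hard stop (TCP at z = 66 mm, about 37 N) and let it spring back. One plate came out, and I pushed it about 115 mm along the table onto the yellow pad with the closed fingertips.

- **Final pictures:** both views show the plate flat and near the centre of the yellow pad. The knob is up and plates remain in the magazine. The tools and other things on the table look unmoved, and the gripper is clear of everything.
- **Disagreements:**
  - The ejected plate's position measured from the side camera differed from the nominal outlet by about 4 mm, so I used the mean of the two.
  - The fingertips reached about 10 mm less far beyond the TCP than I had assumed. The first push therefore stopped about 18 mm short, and a second short push corrected it.
- **Force:** at the end of the first push the upward force on the fingertips read 5.5 N, dropping to 0.6 N after the second push.

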